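# Twist a T-hook and slotted link apart, bin the hook and square the link into a gauge fence

### The arm

A 6-joint arm with a two-finger parallel gripper is mounted at the origin on a cart in front of the work surface, level with it; the furniture and walls round the work are solid. World frame = base frame: x ahead of the robot, y to its left, z up, the work surface at z = 0. Lengths are in m, angles in rad, forces in N, time in s.
With the tool pointing down it reaches from about 0.35 to 0.975 m from the base axis. Payload 7.1 kg.
Tool frame: the origin (TCP) lies midway between the tips of the shut fingers; the grasp point (between the pads) lies 19 mm behind it; z points along the fingers, y is the line along which they close (so a half turn about z gives the same grasp; the last joint's range is limited). The gripper opens to 88 mm and grips with 3 to 60 N. Pads are 20 mm wide; open, the fingers measure 115 mm over their backs; the gripper's body (75 mm by 178 mm) begins 61 mm behind the grasp point.
Start: joints at [-1.156, 0.423, 1.63, -0, 1.089, -0.019], TCP at [0.263, -0.567, 0.223] pointing down, gripper open.
Joint ranges: [-3, 3], [-0.9, 2.11], [0.09, 2.58], [-1.31, 4.45], [0.11, 2.69], [-2.54, 2.54]. Speed limits (rad/s): [2.39, 2.39, 3.01, 3.14, 3.14, 3.14].

### API

Orientations are given as a unit quaternion [w, x, y, z].
In Python, from station import move_pose, movel, movej, command_gripper, wait, inverse_kinematics, read_camera, camera_info, MotionError, job_done, get_time, get_joint_pos, get_qvel, get_effort, get_tcp_pos, get_ee_rot, get_ft_force, get_ft_torque, get_grip_width, get_finger_force gives the robot as it stands. Calls block until the motion is done:
- move_pose(position, orientation): joint-space move of the TCP to a pose.
- movel(position, frame=None, v=0.15, until_force=None): straight line of the TCP; frame=None keeps the orientation; v is the mean speed in m/s. With until_force (N) it stops when the force on the tool has changed by that much, and returns True; else False.
- movej(angles): joint-space move.
- command_gripper(opening): opening from 0.0 (shut) to 1.0 (fully open); the grip force is fixed at half the most; returns when the fingers have stopped.
- wait(seconds).
- inverse_kinematics(position, orientation): joint angles nearest the present ones, or None.
- read_camera(name): name is "scene" or "top"; returns the picture (420x560x3 uint8, red, green, blue); there is no depth.
- camera_info(name): a dict with "intrinsics" (3x3 intrinsics, pixels), "dist" ([k1, k2, p1, p2, k3] as OpenCV has them; the pictures are not rectified), "T" (4x4, takes a point from camera to world coordinates). Camera axes: x right, y up, looking along -z (the intrinsics and any distortion apply to the point x, -y, -z); pixel columns grow to the right and rows downward; lengths in m; the calibration is good to about 2 mm. A picture is of the moment at which its call begins. camera_info takes no time and is no camera call.
A pose or a line that the arm cannot do raises MotionError and nothing moves.
- job_done(): hands the job in; it is judged then, once.
Readings, each from a call of its own:
- get_time(): time.
- get_joint_pos(): joint angles.
- get_qvel(): joint speeds.
- get_effort(): joint torques, N m.
- get_tcp_pos(): TCP position.
- get_ee_rot(): TCP orientation.
- get_ft_force(): force on the tool from outside, world axes, zero at the start.
- get_ft_torque(): the same for the moment, N m.
- get_grip_width(): opening from 0.0 (shut) to 1.0 (fully open).
- get_finger_force(): force on a finger pad.
Only numpy, scipy, OpenCV 4.12 (cv2) and the standard library are available. Lean on these libraries where they do the work, as an engineer would, in place of code of your own. Each camera call takes 0.05 s, during which the arm holds its last target. There are 200 camera calls.

### The job

The blue-gripped T-hook and the orange-gripped slotted link of a tie-down are still hooked together. Lift and turn the link until its slot passes off over the T-head, then put the hook by itself into the grey bin and lay the link flat and the same way up on the gauge plate, pushed square and flush into the corner of its fence (either end may go against the short rail). Do not move the power brick, the nose cone or the other things near by (tape roll, bench timer); let go of both parts at the end.

Things in the scene. Friction and masses are not known exactly. Their poses are not given: they have to be found in the camera images.
- t_hook: T-hook, loose, 0.3 kg. Origin under its upright 9 mm riser, level with its underside. Blue grip 65 x 26 x 22 mm from x = -105 to -40 mm; flat shank 14 wide, 7 high from grip to riser, under the link; on the riser a crosswise round bar (T-head), 9 thick, 40 long in y, underside 45 mm, top 54.5 mm above the table. z up.
- hook_grip (a point): middle of the T-hook's blue grip, 11 mm above its underside; grasp across its 26 mm width (y)
- hook_riser (a point): point on the T-hook's riser, 30 mm above its underside
- link: slotted link, loose, 0.16 kg. Origin at the slot's centre, level with the grip's underside. Orange grip 60 x 36 x 22 mm from x = 33 to 93; steel loop x -33 to 34, 36 wide, 12 to 20 mm above the underside, slot 52 (x) x 22 mm (y). Starts flat on the table, riser through the slot, link x along the hook's x within 0.3 rad, grips pointing apart.
- link_grip (a point): middle of the link's orange grip, 11 mm above its underside; grasp across its 36 mm width (y)
- link_center (a point): centre of the link's outline, a straight-sided 126 x 36 mm rectangle, at underside level. The T-head passes the slot only with the link's x along the hook's y (either way, within about 0.3 rad); before that the link can rise only 25 mm
- plate: gauge plate, fixed: aluminium base 172 (x) x 92 (y) x 6 mm, origin under its centre. Dark steel fence rails 8 mm thick stand 18 mm above the base: the long rail along its whole -y side, the short rail along its +x end; the other two sides are open.
- plate_corner (a point): inner corner of the fence on the base's top face (plate x = +78, y = -38, z = 6 mm); axes as the plate's: the free surface extends to -x (164 mm) and +y (84 mm). A link flush there has its outline centre at x = -63, y = +18, z = 0 mm from here.
- bin: grey open bin, fixed: 150 (x) x 100 (y) x 36 mm, walls 4 mm, floor 4 to 5 mm thick, origin under its centre
- brick: black power brick 48 x 120 x 30 mm, origin under its middle, long side along its y (from y = -48 to +57 and a thin plug stub beyond); lies on one side of the hooked pair, in the way of a turn to that side
- cone: white nose cone, 20 mm wide, 34 mm high, upright, origin under its centre; on the other side of the pair, just beyond the reach of the link's turn
- tape: white paper tape roll, 54 mm wide, 12 mm high, origin under its centre
- timer: white bench timer 62 x 66 x 18 mm, origin under its centre

How it is judged:
By the outcome, as a careful person would: the job done as asked, in the order asked, and still so for the second after the job is handed in, with the robot touching nothing.
It also fails if it takes over 67 s, if anything falls off the work surface, if the arm or the gripper's body presses on something with over 40 N, if the wrist force passes 120 N, or if a joint passes its speed limit or range.

## Working session

There is one attempt and no reset: what is moved stays moved. The work goes in short steps, each a Python script; the robot and the scene stay as the last script left them, time stands still between calls to the robot, and variables do not carry over. Pictures are saved under pics/ and viewed, at most 10 in all, crops included, and the job is handed in when it is done.

```bash
mkdir -p pics; ls; python3 - <<'E'
from station import *
import cv2,numpy as np
for n in("top","scene"):
    cv2.imwrite(f"pics/{n}0.png",cv2.resize(read_camera(n)[:,:,::-1],(800,600),interpolation=cv2.INTER_CUBIC))
    c=camera_info(n);print(n,np.round(c["intrinsics"],1).tolist(),c["dist"],np.round(c["T"],3).tolist())
print(get_ee_rot(),get_time())
E
```

```text
pics
top [[447.9, 0.0, 274.6], [0.0, 447.9, 212.4], [0.0, 0.0, 1.0]] [-0.00977695  0.          0.          0.          0.        ] [[0.008, 0.997, -0.083, 0.447], [-1.0, 0.009, 0.012, -0.197], [0.013, 0.083, 0.996, 0.911], [0.0, 0.0, 0.0, 1.0]]
scene [[435.9, 0.0, 276.7], [0.0, 435.9, 206.0], [0.0, 0.0, 1.0]] [-0.03584715  0.          0.          0.          0.        ] [[0.152, -0.832, 0.533, 0.997], [0.988, 0.136, -0.07, -0.294], [-0.014, 0.537, 0.843, 0.81], [0.0, 0.0, 0.0, 1.0]]
[-6.70702669e-04  9.76570626e-01  2.15196062e-01 -1.29772943e-04] 0.1
```

View pics/top0.png

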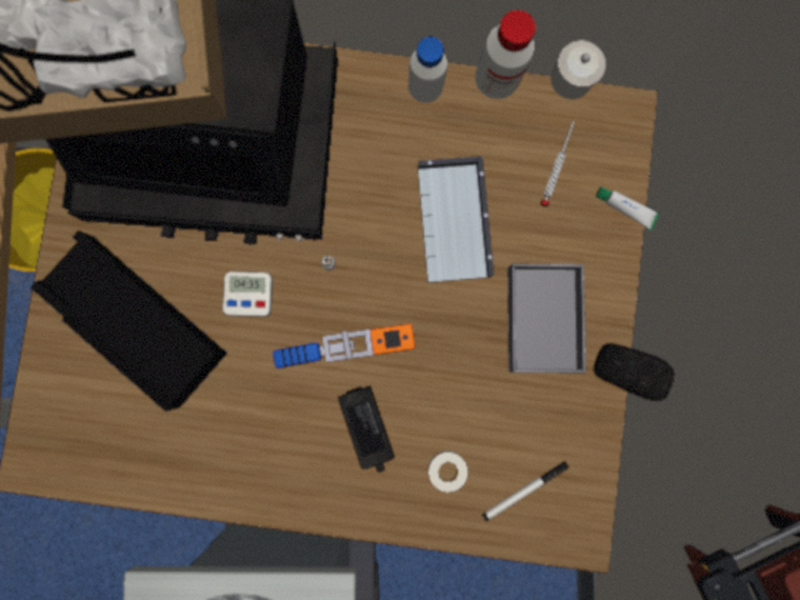

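View pics/scene0.png

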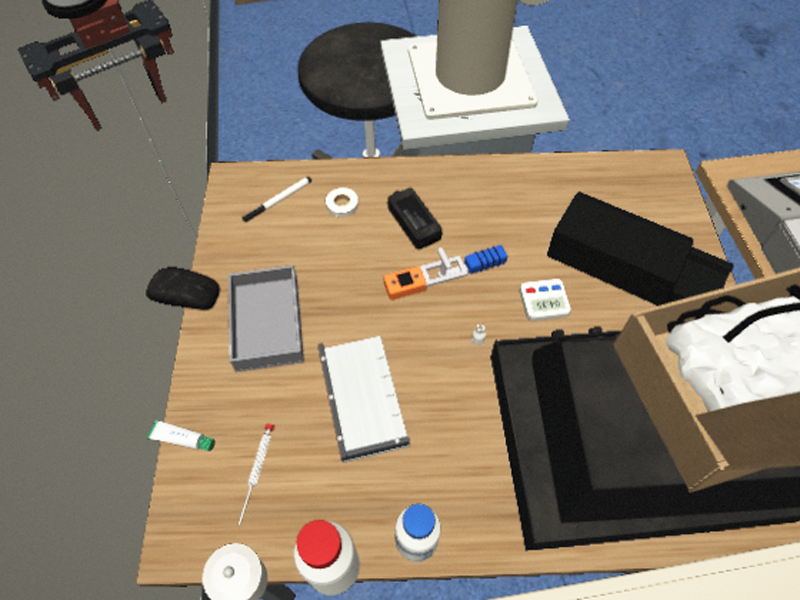

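```bash
cat >h.py <<'E'
from station import *
import cv2,numpy as np
def p2w(n,uv,z):
    c=camera_info(n);T=np.array(c["T"])
    q=cv2.undistortPoints(np.array(uv,float).reshape(-1,1,2),np.array(c["intrinsics"]),np.array(c["dist"]))[:,0]
    d=np.c_[q[:,0],-q[:,1],-np.ones(len(q))]@T[:3,:3].T
    s=(np.broadcast_to(z,len(q))-T[2,3])/d[:,2]
    return T[:3,3]+d*s[:,None]
def w2p(n,P):
    c=camera_info(n);T=np.array(c["T"]);X=(np.array(P)-T[:3,3])@T[:3,:3]
    return cv2.projectPoints(X*[1,-1,-1],np.zeros(3),np.zeros(3),np.array(c["intrinsics"]),np.array(c["dist"]))[0][:,0]
def crop(n,c0,r0,w,h,k,f):
    im=read_camera(n)[r0:r0+h,c0:c0+w,::-1]
    cv2.imwrite("pics/"+f,cv2.resize(im,None,fx=k,fy=k,interpolation=cv2.INTER_CUBIC))
E
python3 - <<'E'
from h import *
crop("top",180,175,120,90,6,"pair.png")
crop("top",285,105,130,95,6,"plate.png")
E
```

```text
(no output)
```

View pics/pair.png

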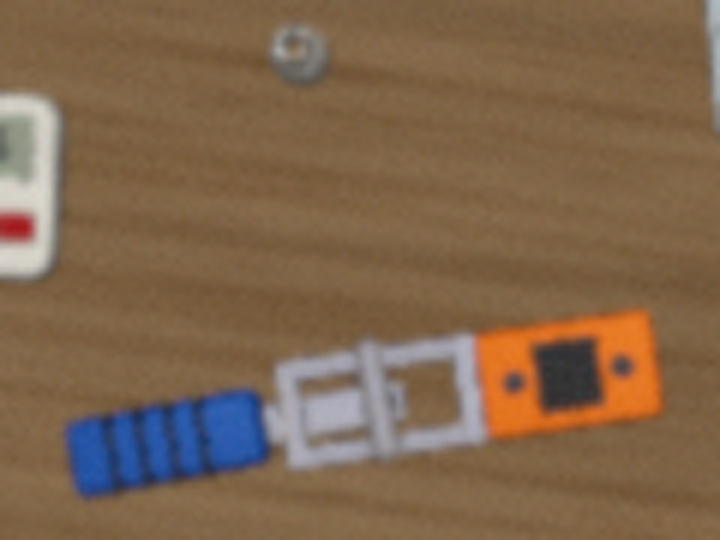

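View pics/plate.png

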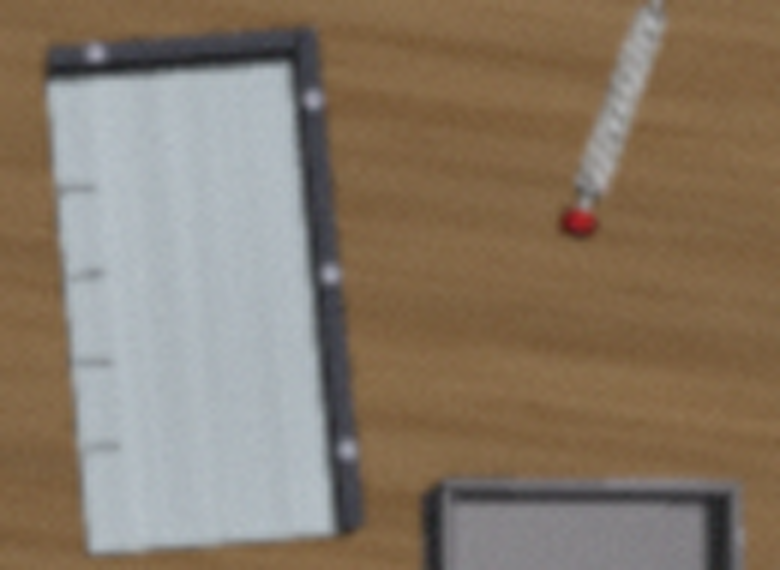

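```bash
python3 - <<'E'
from h import *
def P(l,o,z): return p2w("top",(np.array(l,float)+.5)/6-.5+o,z)
o=[180,175];q=[285,105]
b=P([(66,424),(262,391),(268,458),(84,497)],o,.022)
g=P([(478,333),(648,311),(662,412),(490,438)],o,.022)
t=P([(372,342),(384,458)],o,.0545)
def rect(n,c):
    d=(c[1]+c[2]-c[0]-c[3])/2; w=(c[0]+c[1]-c[2]-c[3])/2
    print(n,"ctr",c.mean(0).round(4),"len",np.linalg.norm(d).round(4),np.linalg.norm(w).round(4),"yaw",np.arctan2(d[1],d[0]).round(3),np.arctan2(-w[0],w[1]).round(3) )
rect("blue",b);rect("orange",g)
d=t[0]-t[1];print("T",t.mean(0).round(4),np.linalg.norm(d[:2]),"dir",np.arctan2(d[1],d[0]))
print("cone",P([(298,52)],o,.025).round(4))
s=P([(313,100),(330,273),(347,450)],q,.024);d=s[0]-s[2];print("screws",s.round(4).tolist(),np.arctan2(d[1],d[0]))
r=P([(316,30),(362,528),(48,46)],q,.024);print("rail",r.round(4).tolist());d=r[0]-r[1];print(np.arctan2(d[1],d[0]),np.linalg.norm(d));d=r[2]-r[0];print(np.arctan2(d[1],d[0])-np.pi/2,np.linalg.norm(d))
l=P([(90,553)],q,.006);print("bl",l)
bn=p2w("top",np.array([(510,265),(583,265),(585,372),(511,372)])*.7,.036);rect("bin",bn[[3,0,1,2]])
br=p2w("top",np.array([(341,397),(369,388),(393,459),(363,468),(380,468)])*.7,.03);print("brick",br.round(3).tolist())
print("tape",p2w("top",[(448*.7,472*.7)],.012),"timer",p2w("top",[(247*.7,294*.7)],.018))
E
```

```text
blue ctr [ 0.4484 -0.0772  0.022 ] len 0.0634 0.0233 yaw -1.375 -1.381
orange ctr [ 0.4722 -0.2085  0.022 ] len 0.057 0.0343 yaw -1.423 -1.437
T [ 0.4624 -0.1473  0.0545] 0.0370083007998923 dir 0.1169133518158305
cone [[ 0.578  -0.1174  0.025 ]]
screws [[0.707, -0.3327, 0.024], [0.6477, -0.3382, 0.024], [0.5878, -0.3436, 0.024]] 0.09121080134074094
rail [[0.7312, -0.3338, 0.024], [0.5616, -0.3485, 0.024], [0.7246, -0.2431, 0.024]]
0.0862622321616763 0.1702516057261033
0.0733328569475995 0.09096895915117062
bl [[ 0.55450664 -0.259067    0.006     ]]
bin ctr [ 0.5013 -0.4213  0.036 ] len 0.1473 0.1015 yaw 0.002 0.009
brick [[0.391, -0.139, 0.03], [0.404, -0.177, 0.03], [0.309, -0.211, 0.03], [0.296, -0.17, 0.03], [0.297, -0.193, 0.03]]
tape [[ 0.28858605 -0.2872613   0.012     ]] timer [[ 0.5324992  -0.00507829  0.018     ]]
```

The top views show the blue grip centred at crop pixel (168,443), the orange grip at (570,374) and the T-head at (378,400). The cone is at (298,52). The fence's outer corner is at (316,30), giving a plate yaw of about 0.087. The sizes match those given. I'll turn the link toward +x, away from the brick.

```bash
cat >>h.py <<'E'
def Q(psi): return [0,float(np.cos(psi/2)),float(np.sin(psi/2)),0]
def st(s=""): print(s,round(get_time(),2),np.round(get_tcp_pos(),4),"F",np.round(get_ft_force(),1),"w",round(get_grip_width()*88,1),"q6",round(get_joint_pos()[5],2))
RIS=np.array([.4625,-.1478])
E
python3 - <<'E'
from h import *
y0=-1.43
g=np.array([.4722,-.2085])
command_gripper(.68)
move_pose([*g,.10],Q(y0+np.pi));st("above")
movel([*g,.004],v=.12,until_force=15);st("down")
command_gripper(.2);st("grip")
movel([*g,.019],v=.08);st("lift")
c=g-.063*np.array([np.cos(y0),np.sin(y0)]);print("slot",c)
n=5;y1=.17
for k in range(1,n+1):
    y=y0+(y1-y0)*k/n; cc=c+(RIS-c)*k/n
    movel([*(cc+.063*np.array([np.cos(y),np.sin(y)])),.019],Q(y+np.pi),v=.09);st(k)
crop("scene",240,130,160,120,5,"turn.png")
E
```

```text
above 2.42 [ 0.4725 -0.2094  0.1003] F [0.2 0.5 0.5] w 59.6 q6 -0.58
down 3.38 [ 0.4726 -0.2088  0.0045] F [-0.3 -0.7  0.7] w 59.8 q6 -0.58
grip 3.88 [ 0.4726 -0.2086  0.0045] F [0.6 0.7 6.7] w 36.3 q6 -0.58
lift 4.21 [ 0.4725 -0.2087  0.0196] F [ 0.2 -0.1 -2.9] w 35.9 q6 -0.58
slot [ 0.46335911 -0.14612341]
1 4.67 [ 0.4908 -0.2027  0.0187] F [-0.6 -0.2 -2. ] w 36.1 q6 -0.87
2 5.14 [ 0.5067 -0.1915  0.0188] F [-0.1 -0.8 -1.4] w 36.1 q6 -1.16
3 5.61 [ 0.5185 -0.1757  0.0189] F [ 0.   0.7 -1.6] w 35.6 q6 -1.44
4 6.08 [ 0.5246 -0.1571  0.019 ] F [-0.6 -0.4 -1.8] w 36.0 q6 -1.73
5 6.54 [ 0.5245 -0.1375  0.019 ] F [-0.   0.4 -1.9] w 35.9 q6 -2.01
```

View pics/turn.png

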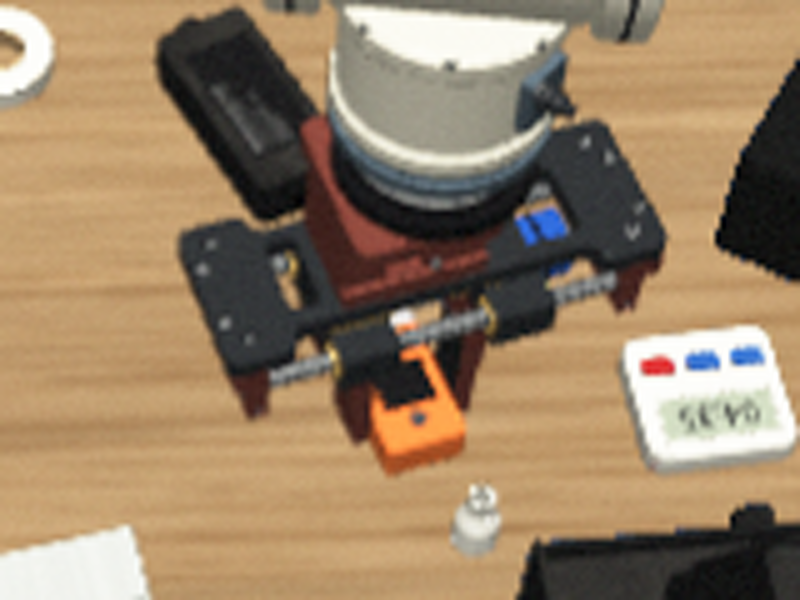

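The link turned freely with no contact force. The orange grip at (420,420) now points to +x, clear of the cone at (477,520). Next I lift it off, and go on to the plate only if the load stays light.

```bash
cat >>h.py <<'E'
COR=np.array([.7238,-.3275]);PY=.087
def pl(x,y): c,s=np.cos(PY),np.sin(PY); return COR+[c*x-s*y,s*x+c*y]
E
python3 - <<'E'
from h import *
p=get_tcp_pos()
a=movel([p[0],p[1],.078],v=.08,until_force=6);wait(.2);st(a)
f=get_ft_force()[2]
if a or f<-3.8: print("STOP"); raise SystemExit
movel([p[0],p[1],.12],v=.15);st()
g=pl(-42,44)if 0 else pl(-.042,.044)
move_pose([*g,.10],Q(PY+np.pi));st()
print(movel([*g,.0125],v=.12,until_force=8));st("down")
command_gripper(.57);st("rel")
movel([*g,.12],v=.2)
move_pose([.47,-.3,.25],Q(1.757))
crop("top",180,105,240,170,3,"sep.png")
E
```

```text
False 7.68 [ 0.5242 -0.1375  0.0774] F [ 0.3  0.8 -1.9] w 36.0 q6 -2.02
 8.12 [ 0.5247 -0.1377  0.12  ] F [-0.1 -0.6 -2.1] w 36.2 q6 -2.02
 8.98 [ 0.6767 -0.2862  0.0986] F [ 0.3 -0.8 -1.6] w 36.3 q6 -2.07
True
down 9.72 [ 0.6764 -0.2862  0.0103] F [0.  0.1 3.9] w 35.9 q6 -2.07
rel 10.18 [ 0.675  -0.2857  0.0088] F [-0.2  0.5  0.1] w 50.4 q6 -2.07
```

View pics/sep.png

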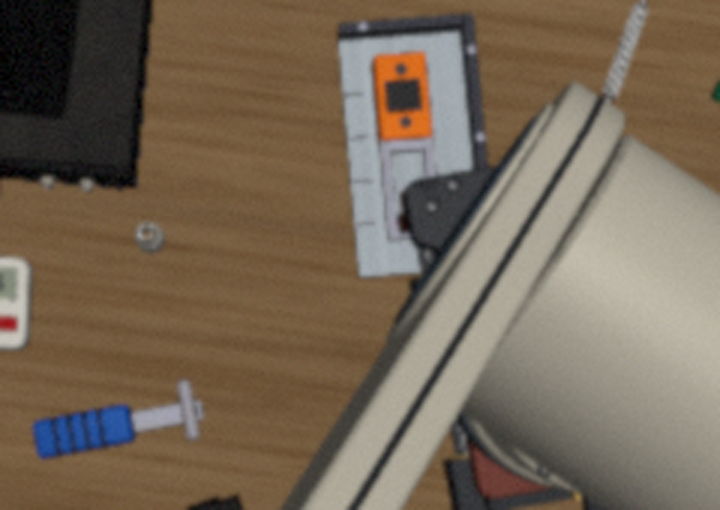

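The link is off and lies flat on the plate, grip at (402,95). The hook is still in its place, blue grip at (84,431). Next the hook goes into the bin.

```bash
python3 - <<'E'
from h import *
g=np.array([.4484,-.0772])
move_pose([*g,.13],Q(1.757))
movel([*g,.004],v=.15,until_force=15);st("down")
command_gripper(.1);st("grip")
movel([*g,.13],v=.15);st("lift")
b=np.array([.5013+.0225,-.4213])
move_pose([*b,.15],Q(0));st("bin")
print(movel([*b,.0095],v=.12,until_force=6));st("down")
command_gripper(.5);st("rel")
movel([*b,.13],v=.2)
move_pose([.5,-.1,.3],Q(PY+np.pi/2));st()
crop("top",280,100,140,170,3.5,"bin.png")
E
```

```text
down 14.11 [ 0.449  -0.0775  0.0046] F [-0.2 -0.  -0.1] w 50.0 q6 -0.38
grip 14.61 [ 0.449  -0.0773  0.0045] F [ 0.6 -0.   6.9] w 25.7 q6 -0.38
lift 15.6 [ 0.4477 -0.0771  0.1293] F [-0.5 -0.9 -3.1] w 25.9 q6 -0.38
bin 16.93 [ 0.5235 -0.4202  0.1491] F [-0.2  0.5 -2.6] w 26.1 q6 0.87
False
down 18.24 [ 0.5244 -0.4218  0.0104] F [-0.1 -0.8 -1.6] w 25.9 q6 0.88
rel 18.75 [ 0.5239 -0.4214  0.0097] F [-0.8 -1.  -1. ] w 44.0 q6 0.88
 20.87 [ 0.5    -0.1004  0.2992] F [-0.4  0.4  0.3] w 44.0 q6 -0.31
```

View pics/bin.png

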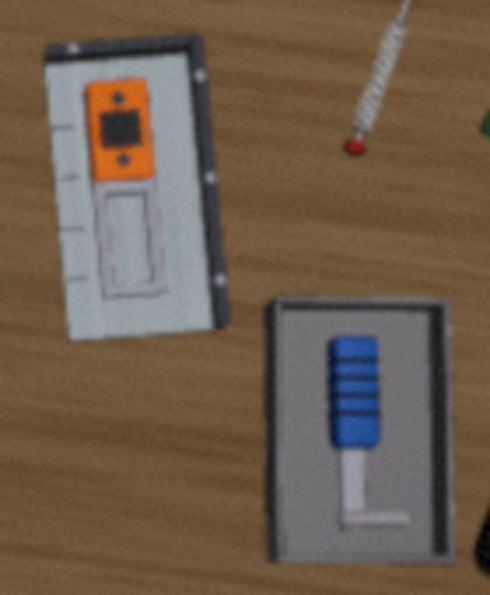

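The hook lies upright in the bin, grip at (355,390) and T-head at (377,518), shifted only by perspective. Now I push the link into the corner: two open fingers toward the long rail, then closed fingers from the loop end.

```bash
cat >push.py <<'E'
from h import *
R=np.array([[np.cos(PY),-np.sin(PY)],[np.sin(PY),np.cos(PY)]])
def loc(): return (R.T@(get_tcp_pos()[:2]-COR)).round(4)
def push(a,b,op,psi,F=8):
    command_gripper(op)
    move_pose([*pl(*a),.09],Q(psi))
    movel([*pl(*a),.011],v=.13,until_force=15)
    r=movel([*pl(*b),.011],v=.05,until_force=F);wait(.2);st(r);print("plate xy",loc())
    movel([*(pl(*a)*.3+.7*(COR+R@loc())),.011],v=.08)
    p=get_tcp_pos();movel([p[0],p[1],.09],v=.2)
E
python3 - <<'E'
from push import *
s=PY+np.pi/2
push((-.075,.082),(-.075,.038),.9,s)
push((-.166,.018),(-.138,.018),0,s)
push((-.063,.060),(-.063,.038),.9,s)
move_pose([.5,-.1,.3],Q(s));st()
crop("top",290,100,84,84,7,"fin.png")
E
```

```text
True 24.41 [ 0.6443 -0.2868  0.0103] F [1.  1.1 0.5] w 79.6 q6 -0.52
plate xy [-0.0757  0.0475]
False 28.61 [ 0.5846 -0.3216  0.011 ] F [ 0.3  0.3 -0.1] w 0.2 q6 -0.61
plate xy [-0.1382  0.018 ]
True 32.44 [ 0.6567 -0.2859  0.0109] F [ 0.  -0.1  0.2] w 79.6 q6 -0.52
plate xy [-0.0633  0.0472]
 34.45 [ 0.5003 -0.1003  0.2991] F [-0.6 -0.2  0.2] w 79.1 q6 -0.31
```

View pics/fin.png

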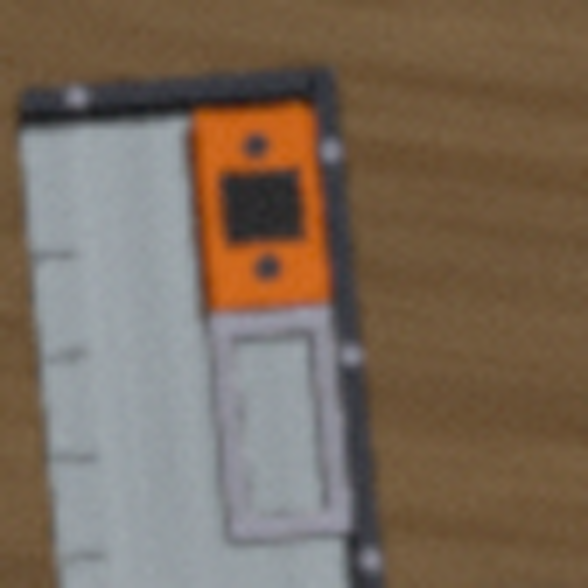

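The link sits flat along the long rail, grip at (260,205). The x push ended without meeting the short rail, so I push further until force and then again toward the long rail.

```bash
python3 - <<'E'
from push import *
s=PY+np.pi/2
push((-.160,.018),(-.118,.018),0,s,10)
push((-.063,.058),(-.063,.038),.9,s,10)
push((-.145,.018),(-.118,.018),0,s,10)
move_pose([.5,-.1,.3],Q(s));st()
crop("top",290,100,84,84,7,"fin2.png")
E
```

```text
True 38.48 [ 0.5893 -0.3207  0.0104] F [-0.3 -0.8  0.3] w 0.8 q6 -0.6
plate xy [-0.1334  0.0185]
True 42.25 [ 0.6568 -0.286   0.011 ] F [ 0.1  0.1 -0.4] w 79.3 q6 -0.52
plate xy [-0.0632  0.0472]
True 46.04 [ 0.5893 -0.3208  0.0108] F [ 0.2 -0.2  0.7] w 0.8 q6 -0.6
plate xy [-0.1334  0.0184]
 48.04 [ 0.5001 -0.1004  0.299 ] F [-0.9  0.5 -0. ] w 0.7 q6 -0.31
```

View pics/fin2.png

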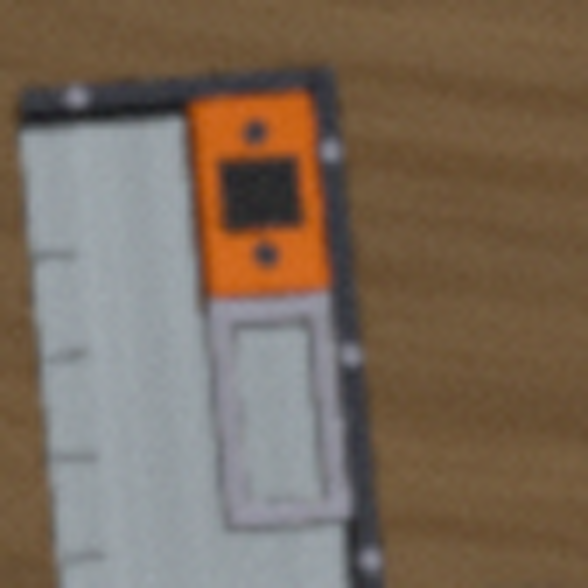

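The link is now tight in the corner: grip against the short rail at (250,92) and the long side against the long rail. The repeat push stopped at the same place.

```bash
python3 -c "
from station import *
print(job_done(),get_time())"
```

```text
the job is handed in; nothing more can be done
the job is handed in; nothing more can be done
```

The job is handed in, after about 48 s of the 67 s: the hook is in the grey bin, the link lies flat and flush in the fence corner of the gauge plate, and the gripper has let go of both.

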